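# Open the spice cupboard by its paddle latch

## Task

Open the small glass-doored spice cupboard: lift the steel paddle on its door gently, only until you feel it come up against its soft stop (how far that is differs each time; do not force it past, and do not tug hard while the door is still caught), and keeping it lifted swing the door clear, then on until it stands wide open, at least 65 degrees, without flinging it. Let go so that the paddle drops back and the door stays standing open, and leave the jars, turntable, dabba, lid and pestle where they are.

Things in the scene. Friction and masses are not known exactly. Their poses are not given: they have to be found in the camera images.
- cupboard: Fixed pale-wood cupboard on four thin dark steel legs, with glass top and door. Origin on the counter under its middle. Own x points from the door to the back, own y to the left as seen from the robot, z up. Shelf board 170 x 300 mm, open below (110 mm), its top at 130; cupboard above it 140 deep (x -70 to 70), 260 wide, top at 296.
- door (a joint): Angle of the glass door (rad): 0 shut, grows as it opens, stops at 1.7. Panel 14 mm thick, 226 wide, 158 high, bottom 133 mm over the counter, 0.5 kg. Hinged upright at its left (+y of the cupboard) edge; from above it turns clockwise, its free edge coming out towards the cupboard's -x. Hinge friction (0.05 N m) holds it at any angle. While caught it can move 0.02 to 0.05 rad.
- door_hinge (a point): Point on the door's upright hinge axis, 262 mm above the counter, at (-78, 112) mm in the cupboard's x, y. Turns with the door: its own -x axis is the outward face normal, and its own -y runs along the door from hinge to free edge.
- paddle (a joint): Angle of the steel paddle latch (rad): 0 at rest, hanging 0.5 rad below level; grows as its outer end is lifted; 1.3 at most. Its level pivot is parallel to the door face, 190 mm from the hinge axis towards the free edge, 4 mm outward of that axis and 262 mm above the counter (34 mm below the cupboard's top). A spring presses it down: 3 N at the grip at rest, 6 N at 1 rad.
- paddle_grip (a point): Middle of the paddle's blade, 62 mm out from its pivot. Blade 44 mm long (outwards), 30 mm wide (along the pivot), 12 mm thick; pinch it from above by its two sides, the fingers closing along the door's width. Its own y axis is along the pivot. With the tool kept upright the pads drag as the blade turns in them: with a 40 N grip, lifting then takes 8 to 13 N until the stop is met.
- pawl: The hidden pawl, fixed to the paddle behind the door; origin on the paddle's pivot. It reaches 34 mm inwards, so a load at the grip bears on catch or stop 1.8 times as hard. It lets go at a lift that differs each time, about 0.2 to 0.95 rad; some 0.06 rad later it meets a springy stop (3.3 N per mm of lift at the grip), and is past the catch once the door is 0.2 rad open.
- latch_box: Fixed steel casing inside the cupboard with the catch and the stop that the pawl meets, at a height in it that varies by 12 mm either way and cannot be seen. Origin at the paddle's pivot as it stands with the door shut. Pawl and catch must never press on each other with more than 20 N (some 10 N at the grip beyond the steady lifting load).
- dabba: Closed steel tin, 126 mm across, 94 high, loose. Origin under its middle.
- turntable: White plastic turntable, 200 mm across, 18 high, loose, carrying three jars. Origin under its middle.
- jar0: Glass jar with steel cap, 54 mm across, 78 high, on the turntable. Origin under its middle.
- jar1: As jar0.
- jar2: As jar0.
- silicone_lid: Black silicone lid, 112 mm across, 21 mm high at its knob, lying on the counter. Origin under its middle.
- pestle: Steel pestle, 145 mm long, 27 mm thick, lying on the counter along its own x. Origin under its middle.

How it is judged (in metres and radians):
On the way, in this order (a step that is already met when the one before it is completed fails the run):
1. the paddle is lifted while the door is still shut (value of joint paddle above 0.15 rad and value of joint door below 0.08 rad), for 0.1 s.
2. the door has come clear of its catch (value of joint door above 0.3 rad), for 0.1 s.
At the end, for the whole second after the job is handed in: The door stands still, open by more than 1.05 rad (60 degrees); the paddle hangs back down (under 0.1 rad); dabba, turntable, jars, lid and pestle are within 30 mm of where they began (value of joint door above 1.05 rad and velocity of joint door between -0.05 and 0.05 rad/s and value of joint paddle below 0.1 rad and not (distance of dabba from where it was at the start of the episode above 0.03 m) and not (distance of turntable from where it was at the start of the episode above 0.03 m) and not (distance of jar0 from where it was at the start of the episode above 0.03 m) and not (distance of jar1 from where it was at the start of the episode above 0.03 m) and not (distance of jar2 from where it was at the start of the episode above 0.03 m) and not (distance of silicone_lid from where it was at the start of the episode above 0.03 m) and not (distance of pestle from where it was at the start of the episode above 0.03 m)); the robot touches nothing.
It fails at once if the pawl and its catch or stop press on each other with more than 20 N (latch forced or door tugged while caught) (contact force between latch_box and pawl above 20 N).
It fails at once if the door is flung faster than 2 rad/s (velocity of joint door above 2 rad/s).
It fails at once if a bystander is pushed more than 30 mm (distance of any of dabba, turntable, jar0, jar1, jar2, silicone_lid, pestle from where it was at the start of the episode above 0.03 m).
It also fails if it takes over 72 s, if anything falls off the work surface, if the arm or the gripper's body presses on something with over 40 N, if the wrist force passes 120 N, or if a joint passes its speed limit or range.

## Robot

A 6-joint arm with a two-finger parallel gripper is mounted at the origin on the work surface. World frame = base frame: x ahead of the robot, y to its left, z up, the work surface at z = 0. Lengths are in mm, angles in degrees, forces in N, time in s.
With the tool pointing down it reaches from about 300 to 850 mm from the base axis. Payload 4.2 kg.
Tool frame: the origin (TCP) lies midway between the tips of the shut fingers; the grasp point (between the pads) lies 19 mm behind it; z points along the fingers, y is the line along which they close (so a half turn about z gives the same grasp; the last joint's range is limited). The gripper opens to 91 mm and grips with 3 to 60 N. Pads are 32 mm wide; open, the fingers measure 118 mm over their backs; the gripper's body (76 mm by 178 mm) begins 60 mm behind the grasp point.
Start: joints at [66.692, 18.312, 89.639, -0, 72.044, -1.146], TCP at [216.909, 532.535, 213.976] pointing down, gripper open.
Joint ranges: [-177.97, 177.97], [-48.28, 115.42], [12.27, 149.76], [-77.06, 257.06], [2.81, 150.46], [-146.56, 146.56]. Speed limits (degrees/s): [147.25, 147.25, 180, 180, 180, 180].

## Interface

Orientations are given as [roll, pitch, yaw] about the fixed x, y, z axes, in that order (R = Rz(yaw) Ry(pitch) Rx(roll)).
In Python, from workcell import env gives the robot as it stands.
- The arm moves only by the shell command python3 -m jog 'ROWS' [FORCE]. ROWS is a JSON object of lists of equal length, an entry for each row: "jaw": the finger opening in mm, from 0 to 91.2; "slide": the shift along the tool's x, y, z in units of 30 mm (1.0 is 30 mm), a list of three; "spin": the turn about the tool's z in units of 8 degrees (1.0 is 8 degrees). In form: {"jaw": [jaw, ...], "slide": [[dx, dy, dz], ...], "spin": [spin, ...]}. A call has 1 to 10 rows; each row shifts and turns the commanded pose from where the row before left it, along the tool's axes as they then stand; what a row does not reach is not made up. A row lasts 1/10 s, in which the tool goes at most 50 mm and 8.59 degrees, less where a joint would pass 70% of its speed; a pose out of reach is approached as far as the arm can. A call is refused whole if a number of a shift passes 1 or a number of a turn 1, either way. A call with a gripper value outside its range is refused whole. The fingers move at their own pace and stop on an object; FORCE is the grip in N (left out, the last holds). Time passes only in rows, so rows that do not move let the fingers close. It gives the time, the measured TCP pose, the force, the opening and the grip force at its end, in the units of the state.
- env.state(): the state, without advancing time (a new reading comes with each control period).
- env.grab_frame(name): name is "side" or "top" or "wrist"; returns the picture (384x512x3 uint8, red, green, blue); there is no depth.
- env.camera_model(name): a dict with "fx", "fy", "cx", "cy" (pixels), "camera_from_world" (4x4, takes a point from world to camera coordinates). Camera axes: x right, y up, looking along -z (the intrinsics and any distortion apply to the point x, -y, -z); pixel columns grow to the right and rows downward; lengths in mm; the calibration is good to about 2 mm. A picture is of the moment at which its call begins: read the wrist's pose just before it. camera_model takes no time and is no camera call; for the wrist camera it gives the pose at the moment of the call.
- env.job_done(): hands the job in; it is judged then, once.
The state is a dict: "time_s": time; "qpos": joint angles; "qvel": joint speeds; "effort": joint torques, N m; "ee_pos": TCP position; "ee_rot": TCP orientation; "force": force on the tool from outside, world axes, zero at the start; "torque": the same for the moment, N m; "gripper_width": finger opening in mm; "gripper_force": force on a finger pad.
Only numpy, scipy, OpenCV 4.12 (cv2) and the standard library are available. Lean on these libraries where they do the work, as an engineer would, in place of code of your own. Each camera call takes 0.05 s, during which the arm holds its last target. There are 200 camera calls.

## Working session

There is one attempt and no reset: what is moved stays moved. The work goes in short steps, Python scripts to look and compute and a shell command to move; the robot and the scene stay as the last step left them, time stands still between calls to the robot, and variables do not carry over. Pictures are saved under pics/ and viewed, at most 10 in all, crops included, and the job is handed in when it is done.

```bash
mkdir -p pics; cat > h.py <<'E'
from workcell import env
import numpy as np, cv2, json
def snap(n,f):
    im=env.grab_frame(n); cv2.imwrite('pics/'+f,im[:,:,::-1]); return im
E
python3 - <<'E'
from h import *
a=snap('side','s.png');b=snap('top','t.png')
for n in('side','top'):
    m=env.camera_model(n);print(n,{k:(np.round(v,3).tolist() if not isinstance(v,str) else v) for k,v in m.items()})
print(env.state())
E
```

```text
side {'fx': 376.45, 'fy': 376.45, 'cx': 255.642, 'cy': 192.959, 'camera_from_world': [[0.744, -0.667, 0.019, -421.759], [0.485, 0.56, 0.672, -405.964], [-0.459, -0.491, 0.74, -877.957], [0.0, 0.0, 0.0, 1.0]]}
top {'fx': 447.166, 'fy': 447.166, 'cx': 252.803, 'cy': 191.519, 'camera_from_world': [[-0.022, -1.0, 0.001, 30.555], [0.993, -0.022, 0.116, -597.362], [-0.116, 0.004, 0.993, -1486.413], [0.0, 0.0, 0.0, 1.0]]}
{'time_s': 0.1, 'qpos': array([ 6.66941052e+01,  1.83470781e+01,  8.96998522e+01, -1.63784029e-03,
        7.20433936e+01, -1.14707505e+00]), 'qvel': array([-0.0481304 , -0.15508014, -0.17069876, -0.114367  ,  0.04532828,
       -0.03755804]), 'effort': array([ 1.28975127e-03, -4.13334131e+01, -2.32508862e+01,  7.29786186e-02,
        4.21351392e-02, -3.17863726e-05]), 'ee_pos': array([216.71468223, 532.10714432, 213.21041831]), 'ee_rot': array([-1.79909663e+02, -2.51232170e-04,  1.57841686e+02]), 'force': array([ 0.07756695,  0.45203223, -0.624156  ]), 'torque': array([-0.03817858,  0.0374489 , -0.09548704]), 'gripper_force': 0.0, 'gripper_width': 91.0229844621335}
```

View pics/s.png

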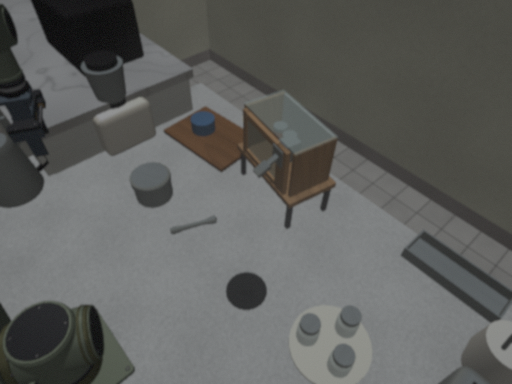

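View pics/t.png

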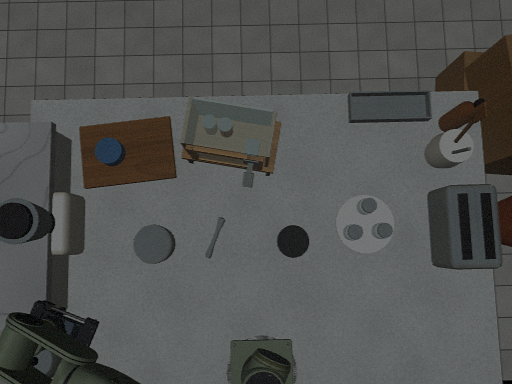

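The side view shows the cupboard at about (285,150) with its paddle near (265,165). In the top view the cupboard is at (232,135), the paddle at (249,170), the pestle at (215,237) and the dabba at (154,243). I'll enlarge both.

```bash
python3 - <<'E'
import cv2,numpy as np
t=cv2.imread('pics/t.png')[85:205,170:295];s=cv2.imread('pics/s.png')[85:235,230:345]
t=cv2.resize(t,None,fx=3.2,fy=3.2,interpolation=3); s=cv2.resize(s,None,fx=3.2,fy=3.2,interpolation=3)
c=np.zeros((480,780,3),np.uint8);c[:384,:400]=t;c[:480,405:405+368]=s
c=np.clip(c*1.6,0,255).astype(np.uint8)
cv2.imwrite('pics/c.png',c)
E
```

```text
(no output)
```

View pics/c.png

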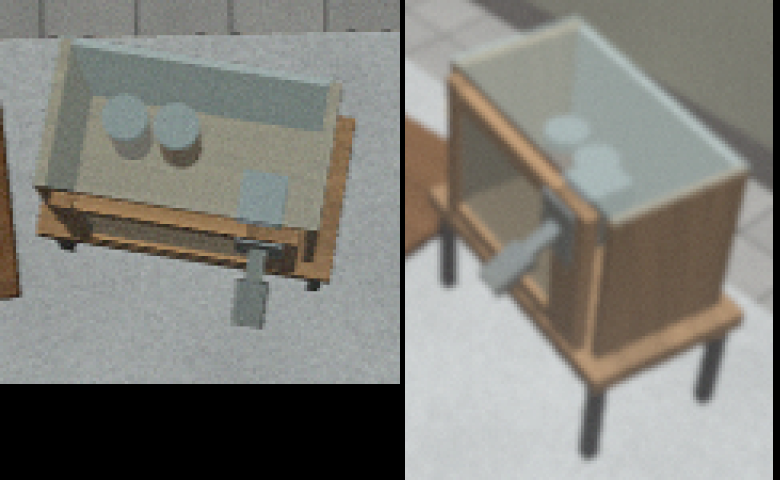

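```bash
cat >> h.py <<'E'
def proj(n,P):
    m=env.camera_model(n);T=np.array(m['camera_from_world']);q=np.atleast_2d(P)@T[:3,:3].T+T[:3,3]
    return np.c_[m['cx']+m['fx']*q[:,0]/-q[:,2], m['cy']-m['fy']*q[:,1]/-q[:,2]]
def ray(n,uv,z):
    m=env.camera_model(n);T=np.array(m['camera_from_world']);R=T[:3,:3]
    c=-R.T@T[:3,3];d=R.T@np.array([(uv[0]-m['cx'])/m['fx'],-(uv[1]-m['cy'])/m['fy'],-1])
    return c+d*(z-c[2])/d[2]
def world(p,L):
    c,s=np.cos(p[2]),np.sin(p[2]);L=np.atleast_2d(L).astype(float)
    return np.c_[p[0]+c*L[:,0]-s*L[:,1],p[1]+s*L[:,0]+c*L[:,1],L[:,2]]
def grip(th,a):  # paddle grip in cupboard frame, door angle th, paddle lift a
    e=a-.5; out=4+62*np.cos(e); al=190
    n=np.array([-np.cos(th),np.sin(th)]);d=np.array([-np.sin(th),-np.cos(th)])
    xy=np.array([-78,112])+al*d+out*n
    return np.array([*xy,262+62*np.sin(e)])
E
python3 - <<'E'
from h import *
from scipy.optimize import least_squares
L=np.array([[70,130,296],[-70,130,296],[70,-130,296],[-70,-130,296],[85,-150,130],[-85,-150,130]])
t=np.array([[65,38],[37,186],[340,82],[318,230],[355,118],[329,275]])/3.2+[170,85]
s=(np.array([[577,17],[452,65],[745,165],[605,222],[742,316],[597,380]])-[405,0])/3.2+[230,85]
f=lambda p:np.r_[proj('top',world(p,L))-t,proj('side',world(p,L))-s].ravel()
r=least_squares(f,[750,50,-.1],x_scale=[100,100,.1],loss='soft_l1');p=r.x;print(p,np.degrees(p[2]));print(f(p).reshape(-1,2).round(1).tolist())
g=world(p,[grip(0,0)]);print('grip',g)
print(((proj('top',g)-[170,85])*3.2).round(),((proj('side',g)-[230,85])*3.2+[405,0]).round())
for a in(0,.3,.6,1): print(a,world(p,[grip(0,a)])-g)
print('door open grip',[world(p,[grip(th,0)]).round().tolist() for th in np.arange(0,1.5,.2)])
np.save('p.npy',p)
print(ray('top',(215,237),14),ray('top',(154,243),94),ray('top',(293,241),10))
E
```

```text
[ 7.55974221e+02  8.29697355e+01 -1.86224056e-01] -10.66985244378397
[[-1.9, -0.8], [-2.0, -0.2], [1.1, -0.3], [0.3, 0.8], [0.4, 0.2], [0.3, 2.2], [-0.6, -0.9], [-1.4, -2.7], [1.8, 0.3], [2.4, 0.2], [0.9, -0.9], [-1.1, 1.1]]
grip [[607.48091851  31.57460198 232.27561661]]
[[249. 306.]] [[504. 270.]]
0 [[0. 0. 0.]]
0.3 [[-6.24415042  1.176442   17.40688488]]
0.6 [[-7.15426837  1.34791464 35.91405523]]
1 [[ 0.          0.         59.44876679]]
door open grip [[[607.0, 32.0, 232.0]], [[574.0, 53.0, 232.0]], [[546.0, 82.0, 232.0]], [[524.0, 115.0, 232.0]], [[509.0, 151.0, 232.0]], [[502.0, 190.0, 232.0]], [[503.0, 230.0, 232.0]], [[511.0, 269.0, 232.0]]]
[447.19739633 149.38025507  14.        ] [431.00385714 339.64436398  94.        ] [ 427.69354999 -116.3186092    10.        ]
```

The fit agrees with both views: cupboard yaw is −10.7° and the grip is at about (607, 32, 232). I'll move to a hover above the paddle and check with the wrist camera.

```bash
python3 -m jog '{"jaw":[91,91,91,91,91,91,91,91,91,91],"slide":[[0,0,-1],[0,0,-1],[0,0,-1],[-1,-0.88,0],[-1,-0.88,0],[-1,-0.88,0],[-1,-0.88,0],[-1,-0.88,0],[-1,-0.88,0],[-1,-0.88,0]],"spin":[-0.8,-0.64,0,0,0,0,0,0,0,0]}' 40
python3 -m jog '{"jaw":[91,91,91,91,91,91,91,91,91],"slide":[[-1,-0.88,0],[-1,-0.88,0],[-1,-0.88,0],[-1,-0.88,0],[-1,-0.88,0],[-1,-0.88,0],[-0.9,-0.8,0],[0,0,0],[0,0,0]],"spin":[0,0,0,0,0,0,0,0,0]}'
python3 - <<'E'
from h import *
s=env.state();print(s['ee_pos'],s['ee_rot'],s['time_s'],s['force'])
p=np.load('p.npy');g=world(p,[grip(0,0)]);print('g',g,proj('wrist',g))
im=snap('wrist','w0.png')
cv2.imwrite('pics/w.png',np.clip(cv2.resize(im,(768,576))[:,:,::-1]*1.5,0,255).astype(np.uint8))
E
```

```text
time_s: 1.1
ee_pos: [389.7, 310.6, 303.6]
ee_rot: [-180.0, -0.0, 169.4]
force: [-0.1, -0.3, -0.7]
gripper_width: 91.1
gripper_force: 0.0
time_s: 2.0
ee_pos: [558.8, 94.2, 303.2]
ee_rot: [180.0, -0.1, 169.3]
force: [-0.2, -0.2, 0.3]
gripper_width: 91.0
gripper_force: 0.0
[558.81601584  94.21881431 303.18312873] [ 1.79995010e+02 -1.05840174e-01  1.69267158e+02] 2.0 [-0.1610597  -0.22830758  0.33863229]
g [[607.48091851  31.57460198 232.27561661]] [[192.74523635 273.35844468]]
```

View pics/w.png

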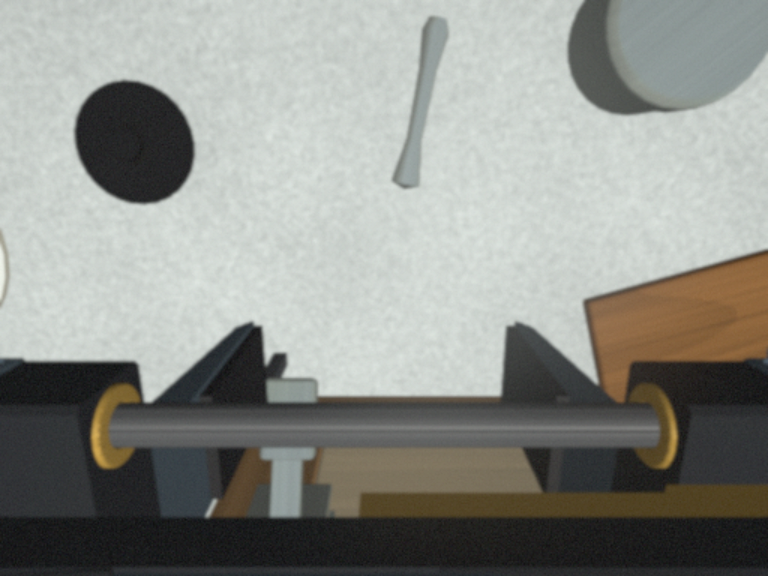

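The wrist view shows the blade centre at about (290,415); the prediction was (289,410), so they agree. Next I'll go over the paddle and down.

```bash
python3 -m jog '{"jaw":[91,91,91,91,91,80],"slide":[[-0.66,-0.58,0],[-0.66,-0.58,0],[-0.66,-0.59,0],[0,0,0],[0,0,0],[0,0,0]],"spin":[0,0,0,0,0,0]}'
python3 -m jog '{"jaw":[70,70,70,70,70,70,70],"slide":[[0,0,0.5],[0,0,0.5],[0,0,0.5],[0,0,0.5],[0,0,0.5],[0,0,0.5],[0,0,0]],"spin":[0,0,0,0,0,0,0]}'
python3 - <<'E'
from h import *
s=env.state();print(s['ee_pos'],s['ee_rot'],s['force'])
p=np.load('p.npy');g=world(p,[grip(0,0)]);print('g',g,proj('wrist',g)*1.5)
im=snap('wrist','w1.png')
cv2.imwrite('pics/wb.png',np.clip(cv2.resize(im,(768,576))[:,:,::-1]*1.5,0,255).astype(np.uint8))
E
```

```text
time_s: 2.65
ee_pos: [606.8, 33.5, 304.2]
ee_rot: [180.0, -0.0, 169.5]
force: [1.1, 0.5, -0.4]
gripper_width: 86.2
gripper_force: 0.0
time_s: 3.35
ee_pos: [605.6, 33.2, 212.2]
ee_rot: [-180.0, -0.3, 169.4]
force: [-0.9, 0.3, -0.8]
gripper_width: 70.1
gripper_force: 0.0
[605.64562924  33.24449082 212.17799064] [-179.96674479   -0.25394047  169.44452875] [-0.8700788   0.2571175  -0.83856616]
g [[607.48091851  31.57460198 232.27561661]] [[379.03067852 393.51707703]]
```

View pics/wb.png

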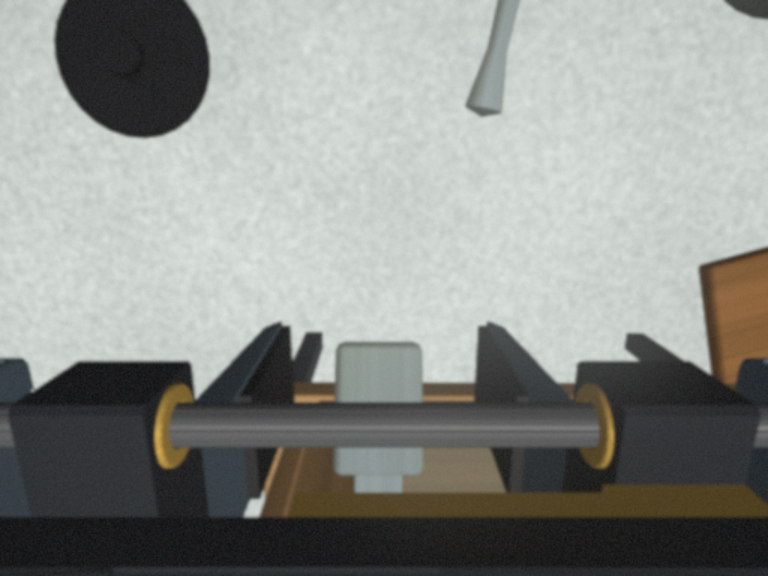

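The blade is between the fingers: its centre is at column 379, against 385 for the jaw. I'll nudge across and close.

```bash
python3 -m jog '{"jaw":[60,50,40,32,26,26,26,26,26,26],"slide":[[-0.08,-0.06,0],[0,0,0],[0,0,0],[0,0,0],[0,0,0],[0,0,0],[0,0,0],[0,0,0],[0,0,0],[0,0,0]],"spin":[0,0,0,0,0,0,0,0,0,0]}' 40
```

```text
time_s: 4.4
ee_pos: [609.8, 30.4, 214.1]
ee_rot: [179.9, 0.0, 169.4]
force: [-0.4, 4.3, 1.2]
gripper_width: 29.7
gripper_force: 40.0
```

Gripped at 29.7 mm. I'll lift along the arc in small steps, reading the force as I go.

```bash
python3 -m jog '{"jaw":[26,26,26,26,26],"slide":[[0.045,0,-0.093],[0.045,0,-0.093],[0.035,0,-0.096],[0,0,0],[0,0,0]],"spin":[0,0,0,0,0]}' 40
python3 -m jog '{"jaw":[26,26,26,26],"slide":[[0.018,0,-0.05],[0.017,0,-0.05],[0,0,0],[0,0,0]],"spin":[0,0,0,0]}' 40
```

```text
time_s: 4.9
ee_pos: [605.6, 31.6, 219.7]
ee_rot: [179.9, -0.2, 169.3]
force: [3.9, 4.1, -8.4]
gripper_width: 29.9
gripper_force: 40.0
time_s: 5.3
ee_pos: [604.5, 31.8, 222.3]
ee_rot: [179.9, -0.2, 169.3]
force: [4.7, 4.9, -10.4]
gripper_width: 30.0
gripper_force: 40.0
```

```bash
python3 -m jog '{"jaw":[26,26,26,26],"slide":[[-0.03,0,-0.05],[-0.02,0,-0.05],[0,0,0],[0,0,0]],"spin":[0,0,0,0]}' 40
```

```text
time_s: 5.7
ee_pos: [605.0, 31.4, 224.6]
ee_rot: [180.0, -0.4, 169.4]
force: [2.8, 5.4, -11.3]
gripper_width: 29.9
gripper_force: 40.0
```

```bash
python3 -m jog '{"jaw":[26,26,26,26],"slide":[[0,0,-0.05],[0.01,0,-0.04],[0,0,0],[0,0,0]],"spin":[0,0,0,0]}' 40
```

```text
time_s: 6.1
ee_pos: [604.4, 31.4, 227.2]
ee_rot: [180.0, -0.4, 169.4]
force: [3.3, 5.5, -13.4]
gripper_width: 29.5
gripper_force: 40.0
```

```bash
python3 -m jog '{"jaw":[26,26,26,26],"slide":[[0.01,0,-0.04],[0.01,0,-0.02],[0,0,0],[0,0,0]],"spin":[0,0,0,0]}' 40
```

```text
time_s: 6.5
ee_pos: [603.9, 31.6, 229.0]
ee_rot: [180.0, -0.4, 169.4]
force: [2.6, 5.6, -11.6]
gripper_width: 29.7
gripper_force: 40.0
```

```bash
python3 -m jog '{"jaw":[26,26,26,26],"slide":[[0.01,0,-0.05],[0.01,0,-0.03],[0,0,0],[0,0,0]],"spin":[0,0,0,0]}' 40
```

```text
time_s: 6.9
ee_pos: [603.3, 31.7, 231.4]
ee_rot: [180.0, -0.4, 169.4]
force: [3.0, 5.2, -12.6]
gripper_width: 29.4
gripper_force: 40.0
```

```bash
python3 -m jog '{"jaw":[26,26,26,26],"slide":[[0.01,0,-0.05],[0.0,0,-0.03],[0,0,0],[0,0,0]],"spin":[0,0,0,0]}' 40; python3 -c "
from workcell import env
print(env.state()['force'])"
```

```text
time_s: 7.3
ee_pos: [603.0, 31.7, 233.8]
ee_rot: [180.0, -0.4, 169.4]
force: [3.1, 5.4, -12.3]
gripper_width: 29.7
gripper_force: 40.0
[  3.07636965   5.40186137 -12.30857133]
```

```bash
python3 -m jog '{"jaw":[26,26,26,26],"slide":[[0.01,0,-0.05],[0.0,0,-0.03],[0,0,0],[0,0,0]],"spin":[0,0,0,0]}' 40
```

```text
time_s: 7.7
ee_pos: [602.6, 31.7, 236.2]
ee_rot: [180.0, -0.4, 169.4]
force: [2.4, 5.3, -11.9]
gripper_width: 30.0
gripper_force: 40.0
```

```bash
python3 -m jog '{"jaw":[26,26,26,26],"slide":[[0.01,0,-0.04],[0.0,0,-0.03],[0,0,0],[0,0,0]],"spin":[0,0,0,0]}' 40
```

```text
time_s: 8.1
ee_pos: [602.3, 31.8, 238.2]
ee_rot: [180.0, -0.5, 169.4]
force: [2.8, 5.4, -12.3]
gripper_width: 29.6
gripper_force: 40.0
```

```bash
python3 -m jog '{"jaw":[26,26,26,26],"slide":[[0.0,0,-0.05],[0.0,0,-0.04],[0,0,0],[0,0,0]],"spin":[0,0,0,0]}' 40
```

```text
time_s: 8.5
ee_pos: [601.9, 31.9, 240.8]
ee_rot: [180.0, -0.5, 169.4]
force: [1.8, 4.6, -11.8]
gripper_width: 29.6
gripper_force: 40.0
```

```bash
python3 -m jog '{"jaw":[26,26,26,26],"slide":[[-0.01,0,-0.05],[0.0,0,-0.04],[0,0,0],[0,0,0]],"spin":[0,0,0,0]}' 40
```

```text
time_s: 8.9
ee_pos: [601.8, 31.9, 243.2]
ee_rot: [180.0, -0.6, 169.4]
force: [0.5, 5.6, -12.7]
gripper_width: 29.7
gripper_force: 40.0
```

```bash
python3 -m jog '{"jaw":[26,26,26,26],"slide":[[0,0,-0.05],[0.0,0,-0.04],[0,0,0],[0,0,0]],"spin":[0,0,0,0]}' 40
```

```text
time_s: 9.3
ee_pos: [601.6, 31.9, 245.9]
ee_rot: [180.0, -0.6, 169.4]
force: [0.9, 4.7, -12.0]
gripper_width: 29.8
gripper_force: 40.0
```

```bash
python3 -m jog '{"jaw":[26,26,26,26],"slide":[[-0.01,0,-0.05],[0.0,0,-0.04],[0,0,0],[0,0,0]],"spin":[0,0,0,0]}' 40
```

```text
time_s: 9.7
ee_pos: [601.6, 31.9, 248.5]
ee_rot: [-180.0, -0.7, 169.4]
force: [0.1, 5.8, -12.7]
gripper_width: 29.5
gripper_force: 40.0
```

```bash
python3 -m jog '{"jaw":[26,26,26,26],"slide":[[-0.015,0,-0.05],[0.0,0,-0.04],[0,0,0],[0,0,0]],"spin":[0,0,0,0]}' 40
```

```text
time_s: 10.1
ee_pos: [601.6, 31.9, 251.0]
ee_rot: [-180.0, -0.7, 169.4]
force: [-1.3, 5.8, -13.5]
gripper_width: 29.7
gripper_force: 40.0
```

```bash
python3 -m jog '{"jaw":[26,26,26,26],"slide":[[-0.01,0,-0.05],[-0.01,0,-0.03],[0,0,0],[0,0,0]],"spin":[0,0,0,0]}' 40
```

```text
time_s: 10.5
ee_pos: [601.8, 31.9, 253.3]
ee_rot: [-180.0, -0.8, 169.4]
force: [-1.9, 6.0, -13.3]
gripper_width: 29.8
gripper_force: 40.0
```

```bash
python3 -m jog '{"jaw":[26,26,26,26],"slide":[[-0.01,0,-0.05],[-0.01,0,-0.03],[0,0,0],[0,0,0]],"spin":[0,0,0,0]}' 40
```

```text
time_s: 10.9
ee_pos: [602.0, 31.8, 255.5]
ee_rot: [-180.0, -0.9, 169.4]
force: [-2.9, 5.8, -13.0]
gripper_width: 29.8
gripper_force: 40.0
```

```bash
python3 -m jog '{"jaw":[26,26,26,26],"slide":[[-0.01,0,-0.05],[-0.01,0,-0.03],[0,0,0],[0,0,0]],"spin":[0,0,0,0]}' 40
```

```text
time_s: 11.3
ee_pos: [602.3, 31.8, 257.8]
ee_rot: [-180.0, -0.9, 169.4]
force: [-1.9, 6.5, -13.3]
gripper_width: 29.8
gripper_force: 40.0
```

```bash
python3 -m jog '{"jaw":[26,26,26,26],"slide":[[-0.015,0,-0.05],[-0.015,0,-0.03],[0,0,0],[0,0,0]],"spin":[0,0,0,0]}' 40
```

```text
time_s: 11.7
ee_pos: [602.7, 31.7, 260.0]
ee_rot: [-180.0, -1.0, 169.4]
force: [-3.6, 5.4, -12.6]
gripper_width: 29.7
gripper_force: 40.0
```

```bash
python3 -m jog '{"jaw":[26,26,26,26],"slide":[[-0.02,0,-0.05],[-0.02,0,-0.03],[0,0,0],[0,0,0]],"spin":[0,0,0,0]}' 40
```

```text
time_s: 12.1
ee_pos: [603.1, 31.6, 262.3]
ee_rot: [-180.0, -1.1, 169.4]
force: [-6.3, 5.8, -12.8]
gripper_width: 29.5
gripper_force: 40.0
```

```bash
python3 -m jog '{"jaw":[26,26,26,26],"slide":[[-0.01,0,-0.05],[-0.01,0,-0.03],[0,0,0],[0,0,0]],"spin":[0,0,0,0]}' 40
```

```text
time_s: 12.5
ee_pos: [603.7, 31.5, 264.8]
ee_rot: [-180.0, -1.1, 169.4]
force: [-6.3, 6.5, -12.6]
gripper_width: 30.0
gripper_force: 40.0
```

```bash
python3 -m jog '{"jaw":[26,26,26,26],"slide":[[-0.01,0,-0.05],[-0.01,0,-0.03],[0,0,0],[0,0,0]],"spin":[0,0,0,0]}' 40
```

```text
time_s: 12.9
ee_pos: [604.2, 31.4, 266.5]
ee_rot: [-180.0, -1.1, 169.4]
force: [-5.1, 7.3, -14.6]
gripper_width: 30.0
gripper_force: 40.0
```

The force rose and the lift fell behind the command, so this may be the stop. One smaller step to check.

```bash
python3 -m jog '{"jaw":[26,26,26,26],"slide":[[0,0,-0.04],[0,0,0],[0,0,0],[0,0,0]],"spin":[0,0,0,0]}' 40
```

```text
time_s: 13.3
ee_pos: [604.4, 31.4, 267.3]
ee_rot: [-180.0, -1.1, 169.4]
force: [-6.0, 7.3, -17.4]
gripper_width: 29.8
gripper_force: 40.0
```

The stop is met: 17.4 N against about 12.8 N steady. I'll ease back slightly and start the swing gently.

```bash
python3 -m jog '{"jaw":[26,26,26,26,26],"slide":[[0,0,0.03],[0.11,0.037,0],[0.11,0.037,0],[0,0,0],[0,0,0]],"spin":[0,0.125,0.125,0,0]}' 40
```

```text
time_s: 13.8
ee_pos: [602.5, 33.0, 270.5]
ee_rot: [-179.9, -0.3, 167.4]
force: [-0.5, 1.5, -20.7]
gripper_width: 29.8
gripper_force: 40.0
```

```bash
python3 -m jog '{"jaw":[26,26,26],"slide":[[0,0,0.07],[0,0,0],[0,0,0]],"spin":[0,0,0]}' 40
```

```text
time_s: 14.1
ee_pos: [602.5, 33.0, 270.3]
ee_rot: [-179.9, -0.2, 167.4]
force: [-5.4, 2.5, -18.5]
gripper_width: 29.8
gripper_force: 40.0
```

```bash
python3 -m jog '{"jaw":[26,26,26],"slide":[[0,0,0.06],[0,0,0],[0,0,0]],"spin":[0,0,0]}' 40
```

```text
time_s: 14.4
ee_pos: [602.5, 33.1, 269.7]
ee_rot: [-180.0, -0.1, 167.4]
force: [-7.1, 1.9, -14.2]
gripper_width: 29.5
gripper_force: 40.0
```

```bash
python3 -m jog '{"jaw":[26,26,26,26],"slide":[[0.11,0.037,0],[0.11,0.037,0],[0,0,0],[0,0,0]],"spin":[0.125,0.125,0,0]}' 40
```

```text
time_s: 14.8
ee_pos: [597.9, 36.0, 269.4]
ee_rot: [-179.9, 0.0, 165.3]
force: [-3.2, -4.2, -14.8]
gripper_width: 29.6
gripper_force: 40.1
```

```bash
python3 -m jog '{"jaw":[26,26,26,26],"slide":[[0.11,0.037,0],[0.11,0.037,0],[0,0,0],[0,0,0]],"spin":[0.125,0.125,0,0]}' 40
```

```text
time_s: 15.2
ee_pos: [591.7, 40.0, 269.3]
ee_rot: [-179.9, -0.0, 163.3]
force: [-3.1, -4.8, -15.0]
gripper_width: 30.0
gripper_force: 40.1
```

The door is swinging freely, so I'll carry on.

```bash
python3 -m jog '{"jaw":[26,26,26,26,26,26],"slide":[[0.11,0.037,0],[0.22,0.076,0],[0.22,0.076,0],[0.22,0.076,0],[0.22,0.076,0],[0,0,0]],"spin":[0.125,0.25,0.25,0.25,0.25,0]}' 40
```

```text
time_s: 15.8
ee_pos: [565.5, 60.6, 270.0]
ee_rot: [-179.9, -0.2, 154.2]
force: [-6.8, -4.6, -9.8]
gripper_width: 29.4
gripper_force: 39.9
```

```bash
python3 -m jog '{"jaw":[26,26,26,26,26,26,26,26],"slide":[[0.22,0.076,0],[0.329,0.117,0],[0.329,0.117,0],[0.329,0.117,0],[0.329,0.117,0],[0.329,0.117,0],[0.22,0.076,0],[0,0,0]],"spin":[0.25,0.375,0.375,0.375,0.375,0.375,0.25,0]}' 40
python3 - <<'E'
from h import *
s=env.state();p=np.load('p.npy');print(s['force'],s['torque'])
h=world(p,[[-78,112,0]])[0,:2];r=s['ee_pos'][:2]-h
for th in np.radians([30,33,36]): 
    a=p[2]; n=np.array([-np.cos(th),np.sin(th)]);d=np.array([-np.sin(th),-np.cos(th)]);R=np.array([[np.cos(a),-np.sin(a)],[np.sin(a),np.cos(a)]])
    print(np.degrees(th),'along',r@(R@d),'out',r@(R@n))
E
```

```text
time_s: 16.6
ee_pos: [525.0, 114.0, 269.9]
ee_rot: [-179.8, -0.3, 135.2]
force: [-8.9, -4.1, -9.7]
gripper_width: 29.7
gripper_force: 39.9
[-8.94169216 -4.11115165 -9.66333782] [-0.39668624  1.81674647  0.13631864]
29.999999999999996 along 184.98873003712487 out 71.89456272287524
33.0 along 188.49788010058347 out 62.11447164266767
36.0 along 191.49037057701332 out 52.16412911321157
```

```bash
python3 -m jog '{"jaw":[26,26,26,26,26,26,26,26],"slide":[[0.22,0.076,0],[0.329,0.117,0],[0.329,0.117,0],[0.329,0.117,0],[0.329,0.117,0],[0.329,0.117,0],[0.22,0.076,0],[0,0,0]],"spin":[0.25,0.375,0.375,0.375,0.375,0.375,0.25,0]}' 40
```

```text
time_s: 17.4
ee_pos: [504.4, 177.7, 269.8]
ee_rot: [-179.7, -0.3, 116.2]
force: [-11.2, -2.6, -10.1]
gripper_width: 29.2
gripper_force: 39.9
```

```bash
python3 -m jog '{"jaw":[26,26,26,26,26,26,26,26,26,26],"slide":[[0.22,0.076,0],[0.329,0.117,0],[0.329,0.117,0],[0.329,0.117,0],[0.329,0.117,0],[0.329,0.117,0],[0.22,0.076,0],[0.11,0.037,0],[0,0,0],[0,0,0]],"spin":[0.25,0.375,0.375,0.375,0.375,0.375,0.25,0.125,0,0]}' 40
python3 - <<'E'
from h import *
s=env.state();p=np.load('p.npy')
h=world(p,[[-78,112,0]])[0,:2];r=s['ee_pos'][:2]-h
for th in np.radians([64,68,72]): 
    a=p[2]; n=np.array([-np.cos(th),np.sin(th)]);d=np.array([-np.sin(th),-np.cos(th)]);R=np.array([[np.cos(a),-np.sin(a)],[np.sin(a),np.cos(a)]])
    print(np.degrees(th),'along',r@(R@d),'out',r@(R@n))
E
```

```text
time_s: 18.4
ee_pos: [506.6, 247.9, 269.9]
ee_rot: [-179.6, -0.3, 96.1]
force: [-11.1, 0.6, -10.6]
gripper_width: 29.7
gripper_force: 40.0
64.0 along 175.89714831488917 out 90.14682865264939
68.0 along 181.75699658817854 out 77.6572707007212
72.0 along 186.7313430442397 out 64.78937433202069
```

Door is at about 72°. I'll relieve the side load, release, then rise.

```bash
python3 -m jog '{"jaw":[26,26,34,45,60,75,75,75],"slide":[[0,-0.1,0],[0,0,0],[0,0,0],[0,0,0],[0,0,0],[0,0,0],[0,0,0],[0,0,0]],"spin":[0,0,0,0,0,0,0,0]}' 40
python3 -m jog '{"jaw":[75,75,75,75,75,75,75],"slide":[[0,0,-0.3],[0,0,-0.6],[0,0,-0.8],[0,0,-0.8],[0,0,-0.8],[0,0,-0.6],[0,0,0]],"spin":[0,0,0,0,0,0,0]}'
python3 -m jog '{"jaw":[75,75,75,75,75,75],"slide":[[0.5,0,0],[1,0,0],[1,0,0],[1,0,0],[0,0,0],[0,0,0]],"spin":[0,0,0,0,0,0]}'
python3 - <<'E'
from h import *
b=snap('side','s2.png');a=snap('top','t2.png')
c=np.hstack([a[80:300,90:390],b[70:290,100:380]]);c=cv2.resize(c,(798,303))
cv2.imwrite('pics/e.png',np.clip(c[:,:,::-1]*1.5,0,255).astype(np.uint8))
E
```

```text
time_s: 19.2
ee_pos: [507.7, 245.5, 269.2]
ee_rot: [180.0, -0.0, 96.3]
force: [0.2, 0.2, -0.2]
gripper_width: 71.3
gripper_force: 0.0
time_s: 19.9
ee_pos: [508.3, 245.9, 389.3]
ee_rot: [179.6, -0.1, 96.4]
force: [-0.3, -0.0, -0.2]
gripper_width: 75.1
gripper_force: 0.0
time_s: 20.5
ee_pos: [495.1, 350.7, 384.2]
ee_rot: [-179.8, 0.1, 96.5]
force: [-0.1, -0.7, -1.1]
gripper_width: 75.0
gripper_force: 0.0
```

View pics/e.png

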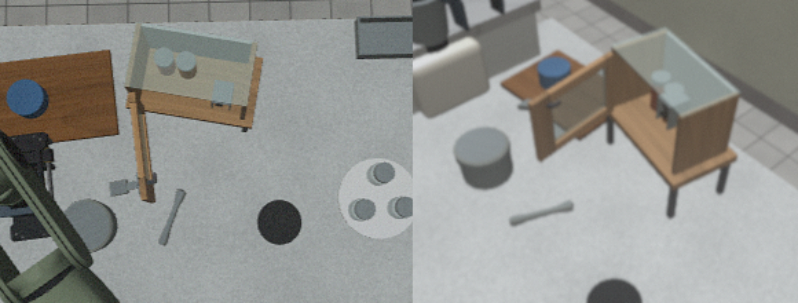

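The top view has the door at about 73° with the bystanders in place. I'll check the paddle's hang against projections.

```bash
python3 - <<'E'
from h import *
p=np.load('p.npy')
for a in(0,.3,.9):
  g=world(p,[grip(np.radians(72),a)]);print(a,proj('side',g),proj('top',g))
a=cv2.imread('pics/s2.png')[110:190,160:260];b=cv2.imread('pics/t2.png')[190:250,160:235]
c=np.zeros((320,720,3),np.uint8);c[:,:400]=cv2.resize(a,(400,320));c[:240,410:710]=cv2.resize(b,(300,240))
cv2.imwrite('pics/f.png',np.clip(c*1.5,0,255).astype(np.uint8))
s=env.state();print(s['qvel'].round(2),s['time_s'])
E
```

```text
0 [[183.27425318 146.79037277]] [[177.35983898 217.08272179]]
0.3 [[180.95769431 141.00212765]] [[174.18677501 217.05354677]]
0.9 [[180.13898797 131.14155468]] [[173.23220988 216.0878442 ]]
[-0.65 -0.6  -0.32  0.09 -0.05  0.  ] 20.6
```

View pics/f.png

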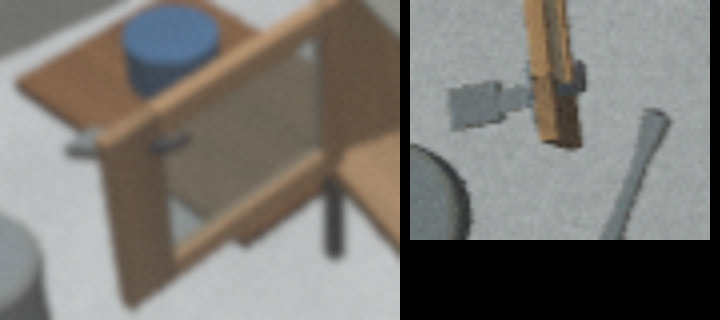

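The blade sits at about (181,147) in the side view, which matches hanging at rest (183,147). I'll let the arm settle and hand in.

```bash
python3 -m jog '{"jaw":[75,75,75,75],"slide":[[0,0,0],[0,0,0],[0,0,0],[0,0,0]],"spin":[0,0,0,0]}' && python3 -c "
from workcell import env
print(env.job_done())"
```

```text
time_s: 21.0
ee_pos: [495.8, 349.4, 386.1]
ee_rot: [180.0, -0.0, 96.3]
force: [-0.3, -0.1, 0.0]
gripper_width: 75.4
gripper_force: 0.0
the job is handed in; nothing more can be done
None
```

I handed the job in at 21 s of the 72 s allowed, with no verdict returned: the door stands open at about 72°, the paddle has dropped back, and the jars, turntable, dabba, lid and pestle look to be where they began.

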